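# Turn the relief panel over on the carving rest and clamp it

## Robot

A 6-joint arm with a two-finger parallel gripper is mounted at the origin on the work surface. World frame = base frame: x ahead of the robot, y to its left, z up, the work surface at z = 0. Lengths are in m, angles in rad, forces in N, time in s.
With the tool pointing down it reaches from about 0.15 to 0.775 m from the base axis. Payload 6.1 kg.
Tool frame: the origin (TCP) lies midway between the tips of the shut fingers; the grasp point (between the pads) lies 19 mm behind it; z points along the fingers, y is the line along which they close (so a half turn about z gives the same grasp; the last joint's range is limited). The gripper opens to 85 mm and grips with 20 to 120 N. Pads are 22 mm wide; open, the fingers measure 114 mm over their backs; the gripper's body (76 mm by 85 mm) begins 54 mm behind the grasp point. The pads swing forward as they close: fully open they stand 13 mm farther back than shut.
Start: joints at [-1.224, 0.126, -0.04, 1.405, 0, 1.571], TCP at [0.178, -0.494, 0.231] pointing down, gripper open.
Joint ranges: [-2.72, 2.72], [-0.95, 1.95], [-1.27, 1.35], [-1.78, 2.02], [-1.46, 1.47], [-3.14, 3.14]. Speed limits (rad/s): [2.39, 2.39, 3.01, 3.14, 3.14, 3.14].

## Interface

Orientations are given as a unit quaternion [w, x, y, z].
In Python, from rig import read_state, cams, arm gives the robot as it stands.
- The arm moves only by the tool carry_out, never from a script. Its argument "moves" is one flat list of numbers, 5 for each row, row after row: the opening, from -1 (shut) to 1 (fully open), then the shift along the world's x, y, z normalised to -1 to 1, where 1 is 0.5 m, then the turn about the world's z normalised to -1 to 1, where 1 is pi rad. In form: [gripper, x, y, z, spin, gripper, x, y, z, spin, ...]. A call has 1 to 8 rows; each row shifts and turns the commanded pose from where the row before left it; what a row does not reach is not made up. A row lasts 1/10 s, in which the tool goes at most 50 mm and 8.59 degrees, less where a joint would pass 70% of its speed; a pose out of reach is approached as far as the arm can. A call with a number of a shift or a turn outside -1 to 1 is refused whole. A call with a gripper value outside its range is refused whole. The fingers move at their own pace and stop on an object; the grip force is fixed at half the most. Time passes only in rows, so rows that do not move let the fingers close. It gives the time, the measured TCP pose, the force, the opening and the grip force at its end, in the units of the state.
- read_state(): the state, without advancing time (a new reading comes with each control period).
- cams.get_image(name): name is "scene" or "side" or "wrist"; returns the picture (384x512x3 uint8, red, green, blue); there is no depth.
- cams.camera_info(name): a dict with "camera_matrix" (3x3 intrinsics, pixels), "extrinsics" (4x4, takes a point from camera to world coordinates); the wrist camera has in their place "T_tool_cam" (4x4, takes a point from camera to tool coordinates, whose origin is the TCP and whose axes are the flange's). Camera axes: x right, y down, z forward; pixel columns grow to the right and rows downward; lengths in m; the calibration is good to about 2 mm. A picture is of the moment at which its call begins: read the wrist's pose just before it. camera_info takes no time and is no camera call.
- arm.hand_in(): hands the job in; it is judged then, once.
The state is a dict: "time": time; "joints": joint angles; "dq": joint speeds; "effort": joint torques, N m; "eef_pos": TCP position; "eef_rot": TCP orientation; "contact_force": force on the tool from outside, world axes, zero at the start; "moment": the same for the moment, N m; "grip_width": opening from 0.0 (shut) to 1.0 (fully open); "gripper_force": force on a finger pad.
Only numpy, scipy, OpenCV 4.12 (cv2) and the standard library are available. Lean on these libraries where they do the work, as an engineer would, in place of code of your own. Each camera call takes 0.05 s, during which the arm holds its last target. There are 200 camera calls.

## Task

The relief panel leans on the sloping carving rest with its carving hidden against the backboard. Turn it over so that the carved face looks outward and up, set it back on the ledge between cheek and jaw while holding it (do not drop it there), then slide the wooden jaw up to the panel and press, without ramming it, until the panel sits snug between jaw and fixed cheek. Let go, and leave the other things on the bench where they are.

Things in the scene. Friction and masses are not known exactly. Their poses are not given: they have to be found in the camera images.
- panel: Pale wooden relief panel, 170 mm tall, 140 wide, 18 thick, about 0.3 kg. One face is carved (eight-petal rosette in a raised flat frame), the other plain. Origin at its very centre; x along the height, y along the width, z out of the carved face. At the start x points up the slope, the carved face lies on the backboard, and the upper 68 mm stand free above the backboard.
- rest: Wooden carving rest fixed to the bench; place and heading vary. Origin on the bench; z up, y along the ledge, x level, to the side that the sloping backboard faces (away from the robot). Backboard leans back 35 deg from vertical (towards -x), 102 mm high along the slope. Spans x = -70 to 100, y = -120 to 205 mm. A seated panel's centre is at x = 8.6, z = 114.8 mm; against the cheek also y = -15.
- rest_corner (a point): Point of the rest on the line where backboard and ledge meet, at x = 50, y = 0, z = 40 mm in the rest's frame. The ledge is square to the backboard, 38 mm deep, rising towards its front.
- cheek (a point): Foot of the inner face of the rest's fixed cheek, on the line where backboard and ledge meet, at y = -85 mm in the rest's frame. The cheek stands at the -y end of the ledge: 22 mm wide, 34 mm deep, 70 mm high along the slope.
- jaw: Sliding wooden jaw at the +y end of the ledge, axes as the rest's. Origin at the foot of its clamping face, where backboard and ledge meet: y in the rest's frame is 115 to 135 mm at the start, 55 when shut on a panel bearing on the cheek. Slides 100 mm, towards -y to close, about 2 N friction, stays where left. Face 70 mm high along the slope, 34 deep; carriage behind it 65 mm long, 31 high.
- jaw_knob (a point): On the axis of the jaw's upright turned post, 45 mm behind (+y of) its clamping face, 142 mm above the bench. The post is 20 mm across and free from about 80 to 134 mm above the bench; its head above is 24 mm across, top at 156 mm.
- mallet: Bystander: round carver's mallet lying on its side, head 88 mm across and 120 mm long towards +x, handle 140 mm long towards -x. Origin under the handle end of the head. It lies to the robot's right; leave alone.
- gouge_a: Bystander: gouge with turned handle, 220 mm long, lying on the bench in front of the rest; origin under its middle. Leave alone.
- gouge_b: Bystander: gouge, 200 mm long, lying to the robot's left; origin under its middle. Leave alone.
- block: Bystander: stepped carving block, 100 x 75 x 80 mm, right of the rest; origin under its middle. Leave alone.
- glue: Bystander: white glue bottle, 60 mm across, 150 mm tall, left; origin under its middle. Leave alone.
- blank: Bystander: plain wooden strip 160 x 50 x 16 mm, lying flat beside the rest's cheek end; origin under its middle. Leave alone.
Things that resemble listed ones, but are neither listed nor needed, are in the scene too. Of the things like the panel, leave any that is turquoise; of the rest the larger one is meant.

How it is judged:
On the way, in this order (a step that is already met when the one before it is completed fails the run):
1. the panel, carved face outward, is brought down to its seat on the rest (within 10 mm and 0.12 rad) while the fingers still hold it (x of panel in the frame of rest between -0.0014 and 0.0186 m and z of panel in the frame of rest between 0.1048 and 0.1248 m and angle between panel's own z axis and vertical between 0.84 and 1.08 rad and angle between the y axis of panel and the y axis of rest, either way round below 0.12 rad and y of panel in the frame of rest between -0.03 and 0.05 m and contact force between the fingers and panel above 1 N), for 0.1 s.
2. the jaw presses on the panel (more than 1 N, if only for a moment) while the panel bears on the fixed cheek (x of panel in the frame of rest between 0.0026 and 0.0146 m and z of panel in the frame of rest between 0.1088 and 0.1208 m and angle between panel's own z axis and vertical between 0.88 and 1.04 rad and angle between the y axis of panel and the y axis of rest, either way round below 0.08 rad and y of panel in the frame of rest between -0.019 and -0.011 m and y of jaw in the frame of rest between 0.051 and 0.059 m and contact force between jaw and panel above 1 N).
At the end, for the whole second after the job is handed in: The panel rests on ledge and backboard of the rest with its carved face outward (centre within 6 mm of the seat, within 0.08 rad of flat and square, either short edge down), its side within 4 mm of the fixed cheek, the jaw's face within 4 mm of its shut place against the panel, both at rest (x of panel in the frame of rest between 0.0026 and 0.0146 m and z of panel in the frame of rest between 0.1088 and 0.1208 m and angle between panel's own z axis and vertical between 0.88 and 1.04 rad and angle between the y axis of panel and the y axis of rest, either way round below 0.08 rad and y of panel in the frame of rest between -0.019 and -0.011 m and y of jaw in the frame of rest between 0.051 and 0.059 m and linear speed of each of panel, jaw below 0.02 m/s); the robot touches nothing.
It fails at once if a bystander is pushed more than 30 mm (distance of any of mallet, gouge_a, gouge_b, block, glue, blank from where it was at the start of the episode above 0.03 m).
It fails at once if the jaw is rammed on the panel with more than 60 N (contact force between jaw and panel above 60 N).
It also fails if it takes over 61 s, if anything falls off the work surface, if the arm or the gripper's body presses on something with over 40 N, if the wrist force passes 120 N, or if a joint passes its speed limit or range.

## Working session

There is one attempt and no reset: what is moved stays moved. The work goes in short steps, Python scripts to look and compute and a tool call to move; the robot and the scene stay as the last step left them, time stands still between calls to the robot, and variables do not carry over. Pictures are saved under pics/ and viewed, at most 10 in all, crops included, and the job is handed in when it is done.

Besides the shell and the picture viewer there is one more tool, called after ">>>" in YAML: its name, and indented under it one key for each argument. carry_out: Moves the arm, as the interface text tells. Scaled input: -1 to 1 covers 0.5 m each way for a shift and pi rad each way for a turn. Its arguments: {"type":"object","properties":{"moves":{"type":"array","items":{"type":"number"}}},"required":["moves"]}

```bash
mkdir -p pics; ls
python3 - <<'E'
from rig import read_state,cams,arm
import cv2,numpy as np
s=read_state();print(s)
ims=[]
for n in("scene","side","wrist"):
    i=cams.get_image(n);cv2.imwrite(f"pics/{n}0.png",i[:,:,::-1]);ims.append(i[:,:,::-1])
    print(n,{k:np.round(v,4).tolist() if hasattr(v,'__len__') else v for k,v in cams.camera_info(n).items()})
E
```

```text
pics
{'time': 0.0, 'joints': array([-1.22398927e+00,  1.26410495e-01, -4.06143943e-02,  1.40539736e+00,
       -1.01520503e-05,  1.57077288e+00]), 'dq': array([-7.20253004e-04, -1.68137480e-03,  2.02650397e-05, -2.37921441e-03,
        3.92168993e-04, -8.40082665e-04]), 'effort': array([-1.76630831e-03, -4.35913467e+01,  3.52925348e+01,  1.74755557e-02,
       -1.19937040e-04,  2.12999112e-07]), 'eef_pos': array([ 0.17830456, -0.49336107,  0.23050955]), 'eef_rot': array([-7.99892989e-04,  9.85000893e-01,  1.72547324e-01, -1.45255047e-04]), 'contact_force': array([ 0.92805272, -0.75162682, -0.14035879]), 'moment': array([ 0.02158756, -0.0169287 , -0.0127833 ]), 'gripper_force': 0.0, 'grip_width': 1.0003832266158659}
scene {'camera_matrix': [[365.5395, 0.0, 258.0711], [0.0, 365.5395, 194.1035], [0.0, 0.0, 1.0]], 'extrinsics': [[-0.1302, 0.7809, -0.611, 1.0824], [0.9914, 0.1086, -0.0725, 0.019], [0.0098, -0.6152, -0.7883, 0.8581], [0.0, 0.0, 0.0, 1.0]]}
side {'camera_matrix': [[489.9839, 0.0, 248.1486], [0.0, 489.9839, 198.6184], [0.0, 0.0, 1.0]], 'extrinsics': [[0.8096, -0.4107, 0.4195, -0.2056], [-0.5868, -0.5474, 0.5966, -1.0258], [-0.0154, -0.7292, -0.6841, 1.218], [0.0, 0.0, 0.0, 1.0]]}
wrist {'camera_matrix': [[275.3453, 0.0, 253.5542], [0.0, 275.3453, 193.6226], [0.0, 0.0, 1.0]], 'T_tool_cam': [[0.0002, -0.9603, -0.279, 0.0713], [1.0, 0.0001, 0.0003, 0.0005], [-0.0002, -0.279, 0.9603, -0.1425], [0.0, 0.0, 0.0, 1.0]]}
```

View pics/scene0.png

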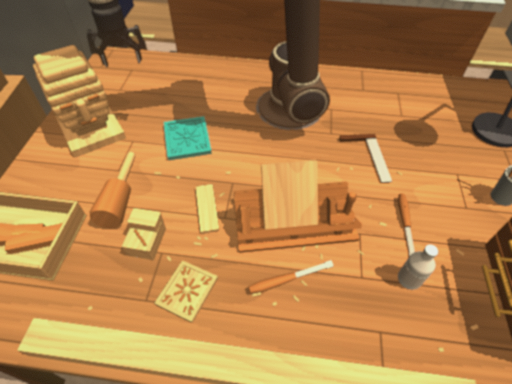

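View pics/side0.png

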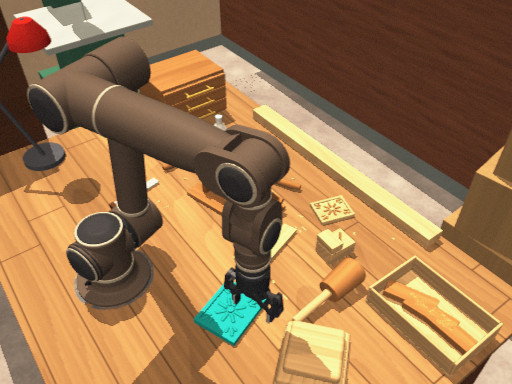

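Things that could be taken for the panel in the scene view are the plain pale board on the rest (290,195), the turquoise tile (187,138) and a smaller pale carved tile lying flat (187,290). I choose the one on the rest: it isn't turquoise, it's the larger of the other two, and its plain face is outward. Next is a close crop to check that.

```bash
cat > h.py <<'E'
import numpy as np,cv2
from rig import read_state,cams,arm
from scipy.spatial.transform import Rotation as R
def pose(n,s=None):
    i=cams.camera_info(n);K=np.array(i["camera_matrix"])
    if n!="wrist": return K,np.array(i["extrinsics"])
    s=s or read_state();q=s["eef_rot"];T=np.eye(4);T[:3,:3]=R.from_quat([*q[1:],q[0]]).as_matrix();T[:3,3]=s["eef_pos"]
    return K,T@np.array(i["T_tool_cam"])
def ray(KT,uv):
    K,T=KT;d=T[:3,:3]@np.linalg.solve(K,[*uv,1.]);return T[:3,3],d
def onz(KT,uv,z):
    o,d=ray(KT,uv);return o+d*(z-o[2])/d[2]
def proj(KT,p):
    K,T=KT;c=np.linalg.inv(T)@np.append(p,1);u=K@c[:3];return u[:2]/u[2]
E
python3 - <<'E'
from h import *
i=cv2.imread("pics/scene0.png");c=i[150:260,220:370];cv2.imwrite("pics/crop0.png",cv2.resize(c,None,fx=5,fy=5,interpolation=cv2.INTER_CUBIC))
k=pose("scene")
for uv,z in [((264,164),.187),((317,162),.187),((265,229),.05),((318,226),.05),((240,249),0),((360,241),0),((352,192),.142)]:
    print(uv,onz(k,uv,z).round(3))
E
```

```text
(264, 164) [ 0.466 -0.04   0.187]
(317, 162) [0.441 0.09  0.187]
(265, 229) [ 0.568 -0.022  0.05 ]
(318, 226) [0.54  0.115 0.05 ]
(240, 249) [ 0.608 -0.083  0.   ]
(360, 241) [0.539 0.235 0.   ]
(352, 192) [0.488 0.185 0.142]
```

View pics/crop0.png

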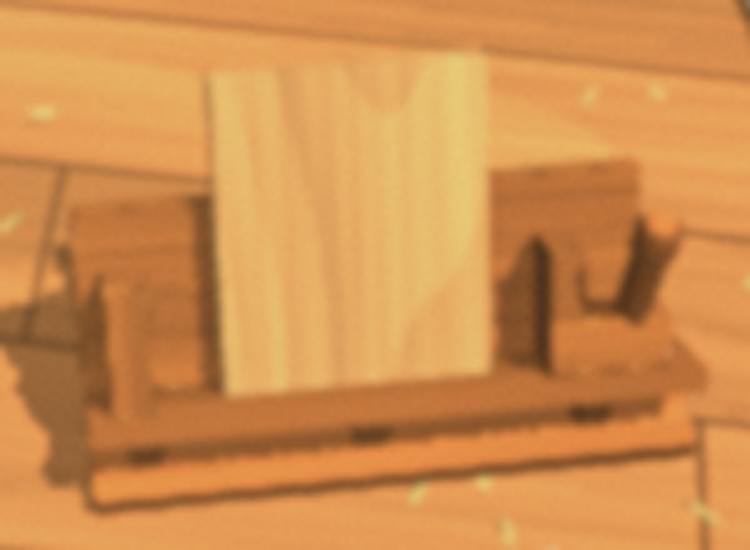

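The crop confirms it: a large plain pale panel on the rest, with the cheek at the left, the jaw and its knobbed post at the right, and free space on both sides. I'll bring the wrist camera over it.

>>> carry_out:
  moves: [1,0.038,0.0645,0.0325,0.0285,1,0.038,0.0645,0.0325,0.0285,1,0.038,0.0645,0.0325,0.0285,1,0.038,0.0645,0.0325,0.0285,1,0.038,0.0645,0.0325,0.0285,1,0.038,0.0645,0.0325,0.0285,1,0.038,0.0645,0.0325,0.0285,1,0.038,0.0645,0.0325,0.0285]

```text
time: 0.95
eef_pos: [0.3307, -0.2343, 0.3619]
eef_rot: [0.0, 0.861, 0.508, -0.0]
contact_force: [1.3, 0.3, 0.4]
grip_width: 0.998
gripper_force: 0.0
```

>>> carry_out:
  moves: [1,0.038,0.0645,0,0.0285,1,0.038,0.0645,0,0.0285,1,0.038,0.0645,0,0.0285,1,0.038,0.0645,0,0.0285,1,0.038,0.0645,0,0.0285,1,0.038,0.0645,0,0.0285,1,0.038,0.0645,0,0.0285,1,0.038,0.0645,0,0.0285]

```text
time: 1.75
eef_pos: [0.4829, 0.0238, 0.3611]
eef_rot: [-0.0, 0.628, 0.778, -0.0]
contact_force: [1.0, -0.9, 0.2]
grip_width: 1.0
gripper_force: 0.0
```

Run:
```python
from h import *
s=read_state();print(s["eef_pos"],s["eef_rot"],s["joints"],s["time"])
i=cams.get_image("wrist")[:,:,::-1];cv2.imwrite("pics/w1.png",i);np.save("w1.npy",pose("wrist",s)[1])
i2=cams.get_image("side")[:,:,::-1];cv2.imwrite("pics/side1.png",i2)
```

```text
[0.48290338 0.02382672 0.36111281] [-4.99307627e-05  6.28094018e-01  7.78137449e-01 -1.17125586e-04] [ 4.93667836e-02  8.40234778e-02  2.00881367e-01  1.68788468e+00
 -1.08316519e-04  1.40756954e+00] 1.75
```

View pics/w1.png

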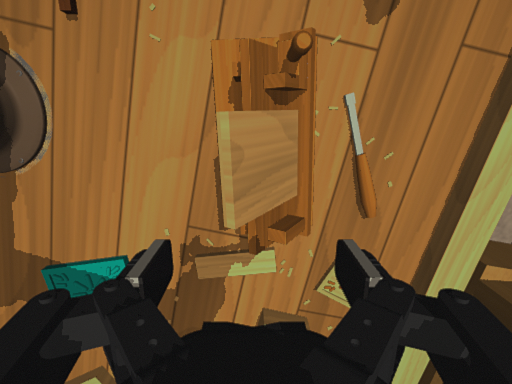

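The wrist view, with +rest-y up and +rest-x to the right, shows:
- **Knob:** (302,43).
- **Cheek:** (285,230).
- **Panel:** top edge along the left, about (217,112) to (228,228), and bottom edge at x≈298.

Next I'll get the corners by colour.

Run:
```python
from h import *
def poly(im,box,n,seed):
    x0,y0,x1,y1=box;hsv=cv2.cvtColor(cv2.resize(im[y0:y1,x0:x1],None,fx=4,fy=4,interpolation=cv2.INTER_CUBIC),cv2.COLOR_BGR2HSV)
    sx,sy=(seed[0]-x0)*4,(seed[1]-y0)*4
    p=hsv[sy-8:sy+8,sx-8:sx+8].reshape(-1,3).mean(0);print("seed hsv",p.round(), end=' ')
    m=((hsv[...,0]>=p[0]-T[0])&(hsv[...,1]<p[1]+T[1])&(hsv[...,2]>p[2]-T[2])).astype(np.uint8)
    m=cv2.morphologyEx(m,cv2.MORPH_OPEN,np.ones((9,9)));m=cv2.morphologyEx(m,cv2.MORPH_CLOSE,np.ones((9,9)))
    _,l,st,_=cv2.connectedComponentsWithStats(m);m=(l==l[sy,sx]).astype(np.uint8)
    c=max(cv2.findContours(m,0,2)[0],key=cv2.contourArea);h=cv2.convexHull(c)
    a=cv2.approxPolyN(h,n).reshape(-1,2) if hasattr(cv2,'approxPolyN') else None
    print(cv2.contourArea(c)/16,(a/4+np.array([x0,y0])-.4).round(1).tolist());return m
T=(3,35,40)
im=cv2.imread("pics/scene0.png");a=poly(im,(225,140,360,255),4,(290,195))
w=cv2.imread("pics/w1.png");b=poly(w,(190,80,330,260),5,(265,160))
o=np.zeros((600,800,3),np.uint8)
def put(im,box,m,ox):
    x0,y0,x1,y1=box;v=cv2.resize(im[y0:y1,x0:x1],None,fx=4,fy=4);cs=cv2.findContours(m,0,2)[0];cv2.drawContours(v,cs,-1,(255,0,0),1)
    v=cv2.resize(v,None,fx=.7,fy=.7);o[:v.shape[0],ox:ox+v.shape[1]]=v
put(im,(225,140,360,255),a,0);put(w,(190,80,330,260),b,400)
v=cv2.resize(w[20:110,250:340],None,fx=3,fy=3);o[330:600,0:270]=v
cv2.imwrite("pics/m1.png",o)
```

```text
seed hsv [ 16. 145. 230.] 8687.84375 [[359.4, 139.6], [359.4, 220.6], [224.6, 234.4], [224.6, 139.6]]
seed hsv [ 16. 155. 153.] 13234.3125 [[298.4, 109.1], [297.6, 194.8], [226.1, 252.6], [189.6, 241.1], [189.6, 72.8]]
```

View pics/m1.png

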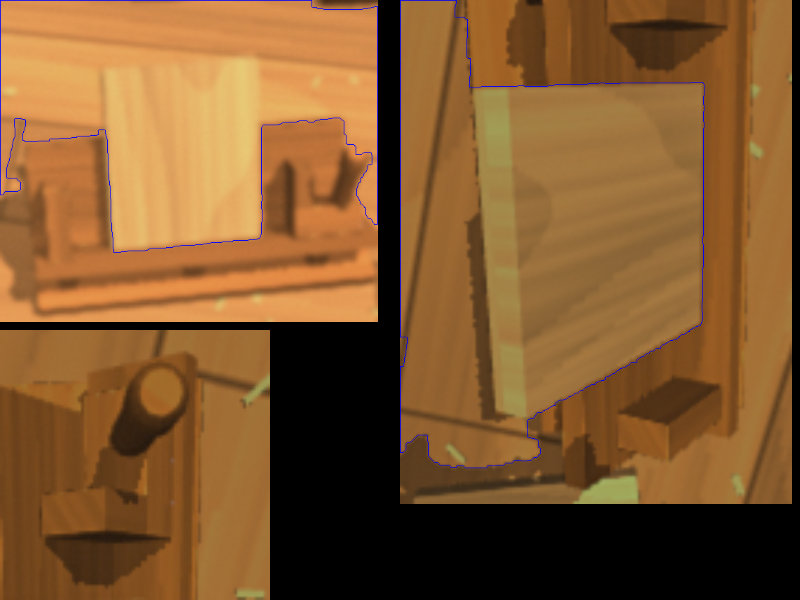

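Overlay reading gives the wrist panel corners: bottom (298.6,109.6) and (297.9,195.4), top front (228.6,110.7) and (235,228.9), top back (216.1,111.1) and (223.9,226.8). The knob's top centre is at (303.3,39). In the scene view the corners are (261.8,164.3), (316.8,160.4), (265.4,230) and (318.2,225.4).

Run:
```python
from h import *
K,_=pose("wrist");W=(K,np.load("w1.npy"));S=pose("scene")
w={'b+':((298.6,109.6),.0503),'b-':((297.9,195.4),.0503),'tf+':((228.6,110.7),.1896),'tf-':((235,228.9),.1896),'tb+':((216.1,111.1),.1792),'tb-':((223.9,226.8),.1792),'knob':((303.3,39),.156)}
s={'tf-':((261.8,164.3),.1896),'tf+':((316.8,160.4),.1896),'b-':((265.4,230),.0503),'b+':((318.2,225.4),.0503)}
for nm,KT,d in(("w",W,w),("s",S,s)):
    P={k:onz(KT,*v) for k,v in d.items()}
    for k,v in P.items(): print(nm,k,v.round(4))
    for a in('b','tf','tb'):
        if a+'+' in P: e=P[a+'+']-P[a+'-'];print(a,'len',np.linalg.norm(e).round(4),'yaw deg',np.degrees(np.arctan2(-e[0],e[1])).round(2))
from scipy.optimize import least_squares
M={'b':(64.7,50.3),'tf':(-32.8,189.6),'tb':(-47.6,179.2)}
def res(p,full=False):
    ox,oy,th,py,jy=p;r=[]
    c,sn=np.cos(th),np.sin(th)
    def g(x,y,z):return [ox+c*x-sn*y,oy+sn*x+c*y,z]
    for KT,d in((W,w),(S,s)):
        for k,(uv,_) in d.items():
            if k=='knob': q=g(.05-.0,jy,.156); continue
            m=M[k[:-1]];q=g(m[0]/1e3,py+(.07 if k[-1]=='+' else -.07),m[1]/1e3)
            r+=list(proj(KT,np.array(q))-uv)
    return np.array(r)
f=least_squares(res,[.48,.01,.2,.03,.17]);print(f.x.round(4),np.degrees(f.x[2]),f.fun.round(1))
ox,oy,th,py,_=f.x
Rm=np.array([[np.cos(th),np.sin(th)],[-np.sin(th),np.cos(th)]])
print("knob rest",Rm@(onz(W,(303.3,39),.156)[:2]-[ox,oy]), "cheek top px (wrist) check", proj(W,np.array([*(Rm.T@[.05-.0402+.0279,-.085]+[ox,oy]),.04+.0573+.0195])))
```

```text
w b+ [0.5367 0.1135 0.0503]
w b- [ 0.5716 -0.0232  0.0503]
w tf+ [0.4412 0.0899 0.1896]
w tf- [ 0.475  -0.0456  0.1896]
w tb+ [0.4266 0.0864 0.1792]
w tb- [ 0.4609 -0.0504  0.1792]
w knob [0.5064 0.1837 0.156 ]
b len 0.1411 yaw deg 14.33
tf len 0.1397 yaw deg 13.98
tb len 0.141 yaw deg 14.04
s tf- [ 0.4702 -0.0455  0.1896]
s tf+ [0.4379 0.0894 0.1896]
s b- [ 0.5713 -0.0209  0.0503]
s b+ [0.5382 0.1152 0.0503]
b len 0.14 yaw deg 13.68
tf len 0.1386 yaw deg 13.47
[ 0.5    -0.0097  0.2446  0.0408  0.17  ] 14.01225156253201 [-0.5 -0.1 -0.9 -0.7  0.1  0.   0.1  0.2  0.3  0.1  0.1 -0.6 -0.4  1.5
  0.2  1.  -0.5 -0.5 -0.6 -0.8]
knob rest [0.05303355 0.18606626] cheek top px (wrist) check [285.63269987 242.16501425]
```

```bash
cat >> h.py <<'E'
TH=0.2446;C,SN=np.cos(TH),np.sin(TH)
O=np.array([.4972,.0017])
def g(x,y,z): return np.array([O[0]+C*x-SN*y,O[1]+SN*x+C*y,z])
def toR(p): return np.array([C*(p[0]-O[0])+SN*(p[1]-O[1]),-SN*(p[0]-O[0])+C*(p[1]-O[1]),p[2]])
E
python3 - <<'E'
from h import *
K,_=pose("wrist");W=(K,np.load("w1.npy"));S=pose("scene")
for n,p in {'cheek in top back':(.00985,-.085,.0973),'in top front':(.0377,-.085,.1168),'in foot front':(.0778,-.085,.0595),'base fl':(.1,-.12,0),'base fr':(.1,.205,0),'base backl':(-.07,-.12,0),'bbtopL':(-.0085,-.12,.1236),'bbtopR':(-.0085,.205,.1236)}.items():
    u=proj(W,g(*p));v=proj(S,g(*p));print(n,'m1px',((u-[190,80])*2.8+[400,0]).round(),'w',u.round(1),'scene',v.round(1),'crop0',((v-[220,150])*5).round())
E
```

```text
cheek in top back m1px [615. 421.] w [266.9 230.5] scene [245.8 203.4] crop0 [129. 267.]
in top front m1px [668. 435.] w [285.7 235.2] scene [246.7 207.6] crop0 [134. 288.]
in foot front m1px [722. 393.] w [305.1 220.4] scene [248.5 233.4] crop0 [143. 417.]
base fl m1px [738. 407.] w [310.6 225.4] scene [236.4 253.8] crop0 [ 82. 519.]
base fr m1px [ 752. -107.] w [315.8  41.8] scene [356.2 242.2] crop0 [681. 461.]
base backl m1px [497. 414.] w [224.5 227.9] scene [231.9 202.4] crop0 [ 59. 262.]
bbtopL m1px [585. 500.] w [256.2 258.7] scene [231.3 192.7] crop0 [ 57. 213.]
bbtopR m1px [ 564. -169.] w [248.4  19.5] scene [355.1 182.3] crop0 [675. 162.]
```

```bash
sed -i 's/O=np.array(.*/O=np.array([.4962,.0056])/' h.py
cat >> h.py <<'E'
def plan(*T):
    s=read_state();p=s["eef_pos"];q=s["eef_rot"];print("now rest",toR(p).round(4),"tool-y yaw-TH",np.degrees(2*np.arctan2(q[2],q[1])-np.pi/2-TH).round(2),"J",s["joints"].round(2),"t",s["time"],"F",s["contact_force"].round(1),"w",round(float(s["grip_width"]),3))
    for t in T:
        d=g(*t)-p;print(t,"delta units",(d/.5).round(4),"m",np.linalg.norm(d).round(3));p=g(*t)
E
python3 -c "
from h import *
plan((-.03,.025,.25),(-.03,.025,.147),(.053,.025,.18),(.053,.025,.30))"
```

```text
now rest [-0.007   0.0221  0.3598] tool-y yaw-TH -1.72 J [0.05 0.09 0.2  1.69 0.   1.41] t 1.85 F [ 0.8 -0.7 -0.6] w 1.003
(-0.03, 0.025, 0.25) delta units [-0.0459 -0.0056 -0.2197] m 0.112
(-0.03, 0.025, 0.147) delta units [ 0.     0.    -0.206] m 0.103
(0.053, 0.025, 0.18) delta units [0.1611 0.0402 0.066 ] m 0.089
(0.053, 0.025, 0.3) delta units [0.   0.   0.24] m 0.12
```

>>> carry_out:
  moves: [1,-0.0115,-0.0014,-0.055,0.0024,1,-0.0115,-0.0014,-0.055,0.0024,1,-0.0115,-0.0014,-0.055,0.0024,1,-0.0115,-0.0014,-0.055,0.0024,1,0,0,-0.0515,0,1,0,0,-0.0515,0,1,0,0,-0.0515,0,1,0,0,-0.0515,0]

```text
time: 2.65
eef_pos: [0.4589, 0.0189, 0.1473]
eef_rot: [0.0, 0.618, 0.786, -0.0]
contact_force: [0.1, -0.7, 0.5]
grip_width: 1.002
gripper_force: 0.0
```

>>> carry_out:
  moves: [0.2,0,0,0,0,0.2,0,0,0,0,0.2,0,0,0,0]

```text
time: 2.95
eef_pos: [0.4601, 0.0193, 0.1498]
eef_rot: [0.001, 0.618, 0.786, 0.001]
contact_force: [0.1, 0.3, 0.2]
grip_width: 0.604
gripper_force: 0.0
```

```bash
python3 -c "
from h import *
plan((.053,.025,.18))
cv2.imwrite('pics/s2.png',cv2.resize(cams.get_image('scene')[120:270,200:400,::-1],None,fx=3.5,fy=3.5))"
```

```text
now rest [-0.0317  0.022   0.1498] tool-y yaw-TH -0.36 J [ 0.04  0.02 -0.34  1.22 -0.    1.37] t 2.95 F [0.1 0.3 0.2] w 0.604
(0.053, 0.025, 0.18) delta units [0.1629 0.0468 0.0604] m 0.09
```

View pics/s2.png

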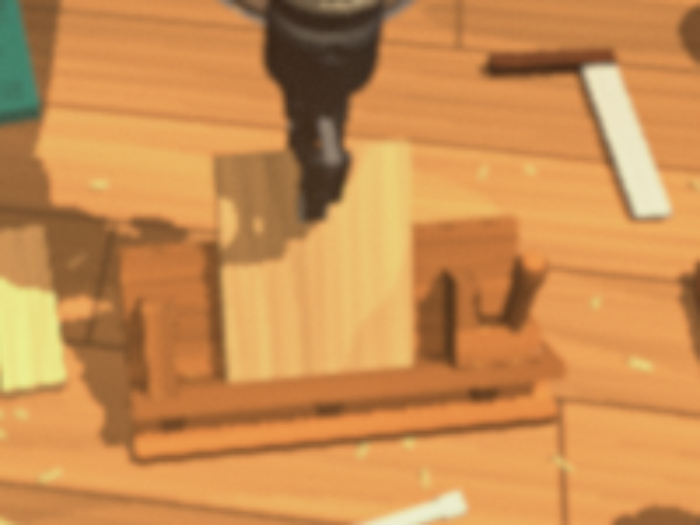

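The gripper straddles the panel's top edge near mid-width, at about (320,190) in the crop. Next I tip it upright.

>>> carry_out:
  moves: [0.2,0.0136,0.0035,0.005,0,0.2,0.0136,0.0035,0.005,0,0.2,0.0136,0.0035,0.005,0,0.2,0.0136,0.0035,0.005,0,0.2,0.0136,0.0035,0.005,0,0.2,0.0136,0.0035,0.005,0]

```text
time: 3.6
eef_pos: [0.501, 0.0302, 0.1634]
eef_rot: [-0.0, 0.618, 0.786, 0.0]
contact_force: [-0.8, 0.6, 1.3]
grip_width: 0.603
gripper_force: 0.5
```

>>> carry_out:
  moves: [0.2,0.0136,0.0035,0.005,0,0.2,0.0136,0.0035,0.005,0,0.2,0.0136,0.0035,0.005,0,0.2,0.0136,0.0035,0.005,0,0.2,0.0136,0.0035,0.005,0,0.2,0.0136,0.0035,0.005,0]

```text
time: 4.2
eef_pos: [0.5416, 0.0406, 0.1784]
eef_rot: [-0.0, 0.618, 0.786, 0.0]
contact_force: [0.3, 0.4, -0.7]
grip_width: 0.604
gripper_force: 0.1
```

```bash
python3 -c "
from h import *
plan((.053,.025,.18))
cv2.imwrite('pics/s3.png',cv2.resize(cams.get_image('scene')[120:270,200:400,::-1],None,fx=3.5,fy=3.5))"
```

```text
now rest [0.0526 0.023  0.1784] tool-y yaw-TH -0.34 J [ 0.07  0.16 -0.11  1.3   0.    1.41] t 4.2 F [ 0.3  0.4 -0.7] w 0.604
(0.053, 0.025, 0.18) delta units [-0.0001  0.0041  0.0031] m 0.003
```

View pics/s3.png

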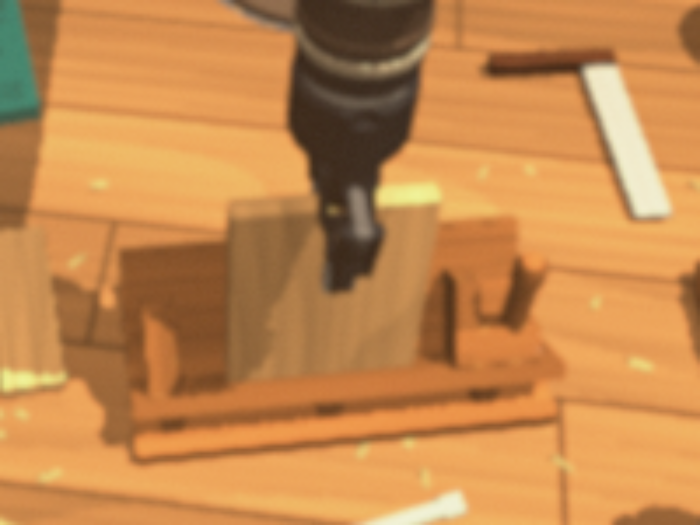

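The panel now stands nearly upright between the fingers. I'll close and lift.

>>> carry_out:
  moves: [-1,0,0,0,0,-1,0,0,0,0,-1,0,0,0,0,-1,0,0,0,0,-1,0,0,0,0,-1,0,0,0,0]

```text
time: 4.85
eef_pos: [0.5408, 0.0404, 0.1781]
eef_rot: [-0.0, 0.618, 0.786, -0.0]
contact_force: [0.5, -0.2, -2.8]
grip_width: 0.206
gripper_force: 59.7
```

>>> carry_out:
  moves: [-1,0,0,0.01,0,-1,0,0,0.02,0,-1,0,0,0.04,0,-1,0,0,0.05,0,-1,0,0,0.05,0,-1,0,0,0.05,0,-1,0,0,0.05,0,-1,0,0,0.03,0]

```text
time: 5.65
eef_pos: [0.5413, 0.0405, 0.3315]
eef_rot: [0.001, 0.618, 0.786, 0.001]
contact_force: [-0.4, 1.1, -3.0]
grip_width: 0.201
gripper_force: 59.7
```

```bash
python3 -c "
from h import *
plan((.053,.02,.33))
a=cams.get_image('scene')[60:260,180:400,::-1];b=cams.get_image('wrist')[:,:,::-1]
cv2.imwrite('pics/s4.png',np.hstack([cv2.resize(a,(420,382)),cv2.resize(b,(380,382))]))"
```

```text
now rest [0.0522 0.0229 0.3315] tool-y yaw-TH -0.34 J [0.07 0.18 0.25 1.63 0.   1.41] t 5.65 F [-0.4  1.1 -3. ] w 0.201
(0.053, 0.02, 0.33) delta units [ 0.0029 -0.0053 -0.003 ] m 0.003
```

View pics/s4.png

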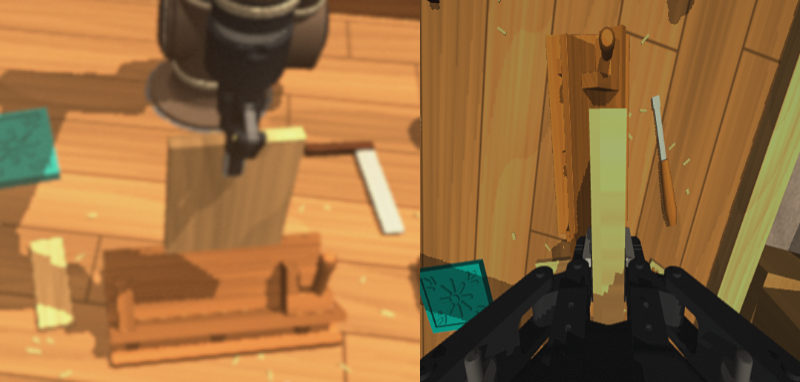

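It's held flat: width 17 mm, and only the top edge shows in the wrist view. Now the half turn.

>>> carry_out:
  moves: [-1,0,0,0,0.0455,-1,0,0,0,0.0455,-1,0,0,0,0.0455,-1,0,0,0,0.0455,-1,0,0,0,0.0455,-1,0,0,0,0.0455,-1,0,0,0,0.0455,-1,0,0,0,0.0455]

```text
time: 6.55
eef_pos: [0.5408, 0.0405, 0.3275]
eef_rot: [-0.001, 0.091, 0.996, -0.0]
contact_force: [-0.1, 0.5, -2.8]
grip_width: 0.208
gripper_force: 59.7
```

>>> carry_out:
  moves: [-1,0,0,0,0.0455,-1,0,0,0,0.0455,-1,0,0,0,0.0455,-1,0,0,0,0.0455,-1,0,0,0,0.0455,-1,0,0,0,0.0455,-1,0,0,0,0.0455,-1,0,0,0,0.0455]

```text
time: 7.35
eef_pos: [0.5408, 0.0405, 0.3276]
eef_rot: [-0.0, -0.462, 0.887, 0.0]
contact_force: [-0.2, -0.1, -3.0]
grip_width: 0.201
gripper_force: 59.7
```

>>> carry_out:
  moves: [-1,0,0,0,0.0455,-1,0,0,0,0.0455,-1,0,0,0,0.0455,-1,0,0,0,0.0455,-1,0,0,0,0.0455,-1,0,0,0,0.0465,-1,0,0,0,0]

```text
time: 8.05
eef_pos: [0.5408, 0.0405, 0.3277]
eef_rot: [0.0, 0.788, -0.615, -0.0]
contact_force: [0.4, 0.0, -2.7]
grip_width: 0.204
gripper_force: 59.7
```

```bash
python3 -c "
from h import *
plan((.053,.005,.33))
a=cams.get_image('scene')[60:260,180:400,::-1];b=cams.get_image('wrist')[:,:,::-1]
cv2.imwrite('pics/s5.png',np.hstack([cv2.resize(a,(420,382)),cv2.resize(b,(380,382))]))"
```

```text
now rest [0.0517 0.023  0.3277] tool-y yaw-TH -179.95 J [ 0.07  0.18  0.24  1.63  0.   -1.74] t 8.05 F [ 0.4  0.  -2.7] w 0.204
(0.053, 0.005, 0.33) delta units [ 0.0112 -0.0344  0.0047] m 0.018
```

View pics/s5.png

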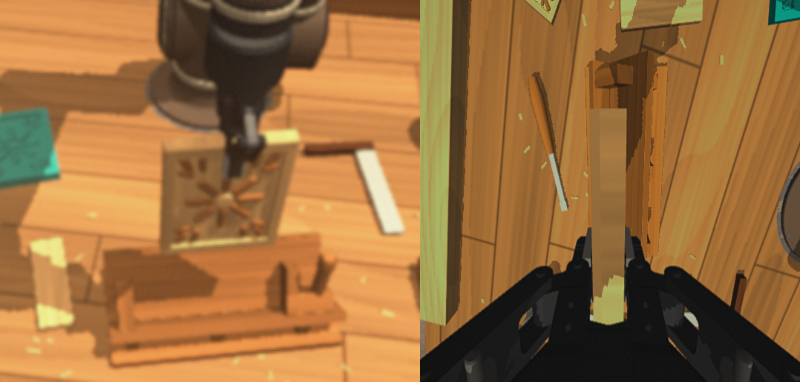

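The carved face is now outward. I'll move over to y≈0 and lower to just above the V of the ledge.

>>> carry_out:
  moves: [-1,0.0063,-0.022,0,0,-1,0.0063,-0.022,0,0,-1,0,0,-0.05,0,-1,0,0,-0.07,0,-1,0,0,-0.07,0,-1,0,0,-0.06,0,-1,0,0,-0.02,0,-1,0,0,-0.01,0]

```text
time: 8.95
eef_pos: [0.547, 0.0178, 0.1875]
eef_rot: [0.001, 0.788, -0.616, -0.001]
contact_force: [-0.1, 0.1, -3.0]
grip_width: 0.203
gripper_force: 59.8
```

>>> carry_out:
  moves: [-1,0,0,-0.006,0,-1,0,0,-0.004,0,-1,0,0,0,0]

```text
time: 9.25
eef_pos: [0.5479, 0.0184, 0.1843]
eef_rot: [-0.001, 0.788, -0.615, 0.001]
contact_force: [0.1, 0.6, -2.3]
grip_width: 0.204
gripper_force: 59.8
```

```bash
python3 -c "
from h import *
plan((.0525,0,.178))"
```

```text
now rest [ 5.330e-02 -1.000e-04  1.843e-01] tool-y yaw-TH -179.98 J [ 0.03  0.17 -0.09  1.31 -0.   -1.78] t 9.25 F [ 0.1  0.6 -2.3] w 0.204
(0.0525, 0, 0.178) delta units [-0.0016 -0.0002 -0.0126] m 0.006
```

>>> carry_out:
  moves: [-1,0,0,-0.005,0,-1,0,0,0,0]

```text
time: 9.45
eef_pos: [0.5475, 0.0185, 0.181]
eef_rot: [-0.0, 0.788, -0.615, 0.0]
contact_force: [0.1, -1.0, -3.3]
grip_width: 0.204
gripper_force: 59.9
```

>>> carry_out:
  moves: [-1,0,0,-0.004,0,-1,0,0,0,0]

```text
time: 9.65
eef_pos: [0.5472, 0.0185, 0.1786]
eef_rot: [0.0, 0.788, -0.615, -0.0]
contact_force: [-1.1, -0.4, -3.1]
grip_width: 0.206
gripper_force: 59.9
```

>>> carry_out:
  moves: [-1,0,0,-0.004,0,-1,0,0,0,0]

```text
time: 9.85
eef_pos: [0.5474, 0.0185, 0.1775]
eef_rot: [-0.0, 0.788, -0.615, 0.0]
contact_force: [-0.8, -0.1, 2.5]
grip_width: 0.202
gripper_force: 60.6
```

>>> carry_out:
  moves: [-1,0,0,-0.003,0,-1,0,0,0,0]

```text
time: 10.05
eef_pos: [0.5476, 0.0185, 0.1774]
eef_rot: [-0.001, 0.788, -0.615, 0.001]
contact_force: [-4.1, -0.2, 10.7]
grip_width: 0.206
gripper_force: 61.7
```

The bottom is in the V, with contact of about 10 N. I'll back off slightly, open a little, and let it lean on the back finger.

>>> carry_out:
  moves: [-1,-0.001,0,0.004,0,-0.25,0,0,0,0,-0.25,0,0,0,0,-0.25,0,0,0,0]

```text
time: 10.45
eef_pos: [0.5469, 0.0185, 0.177]
eef_rot: [0.0, 0.788, -0.615, -0.0]
contact_force: [-0.4, -0.9, -0.7]
grip_width: 0.376
gripper_force: 0.0
```

>>> carry_out:
  moves: [-0.1,-0.01,-0.0025,-0.004,0,0,-0.01,-0.0025,-0.004,0,0.1,-0.01,-0.0025,-0.004,0,0.1,-0.01,-0.0025,-0.004,0,0.1,-0.01,-0.0025,-0.004,0,0.1,-0.01,-0.0025,-0.004,0]

```text
time: 11.05
eef_pos: [0.5163, 0.0108, 0.1652]
eef_rot: [-0.0, 0.788, -0.615, 0.0]
contact_force: [-0.1, -0.2, 0.3]
grip_width: 0.554
gripper_force: 0.0
```

```bash
python3 -c "
from h import *
plan((-.029,0,.13))
cv2.imwrite('pics/s6.png',cv2.resize(cams.get_image('scene')[120:270,200:400,::-1],None,fx=3.5,fy=3.5))"
```

```text
now rest [0.0208 0.0002 0.1652] tool-y yaw-TH -179.98 J [ 0.02  0.12 -0.19  1.26 -0.   -1.79] t 11.05 F [-0.1 -0.2  0.3] w 0.554
(-0.029, 0, 0.13) delta units [-0.0965 -0.0245 -0.0703] m 0.061
```

>>> carry_out:
  moves: [0.2,-0.0105,-0.0026,-0.0075,0,0.3,-0.0105,-0.0026,-0.0075,0,0.4,-0.0105,-0.0026,-0.0075,0,0.53,-0.0105,-0.0026,-0.0075,0,0.53,-0.0105,-0.0026,-0.0075,0,0.53,-0.0105,-0.0026,-0.0075,0,0.53,-0.0105,-0.0026,-0.008,0,0.53,-0.0105,-0.0026,-0.008,0]

```text
time: 11.9
eef_pos: [0.4745, 0.0005, 0.1345]
eef_rot: [-0.0, 0.788, -0.615, 0.0]
contact_force: [0.4, -1.1, 0.2]
grip_width: 0.762
gripper_force: 0.0
```

```bash
python3 -c "
from h import *
plan((-.029,0,.13))
cv2.imwrite('pics/s7.png',cv2.resize(cams.get_image('scene')[120:270,200:400,::-1],None,fx=3.5,fy=3.5))"
```

```text
now rest [-0.0223  0.0003  0.1345] tool-y yaw-TH -179.98 J [ 0.    0.05 -0.34  1.18  0.   -1.81] t 11.9 F [ 0.4 -1.1  0.2] w 0.762
(-0.029, 0, 0.13) delta units [-0.013  -0.0038 -0.0091] m 0.008
```

View pics/s7.png

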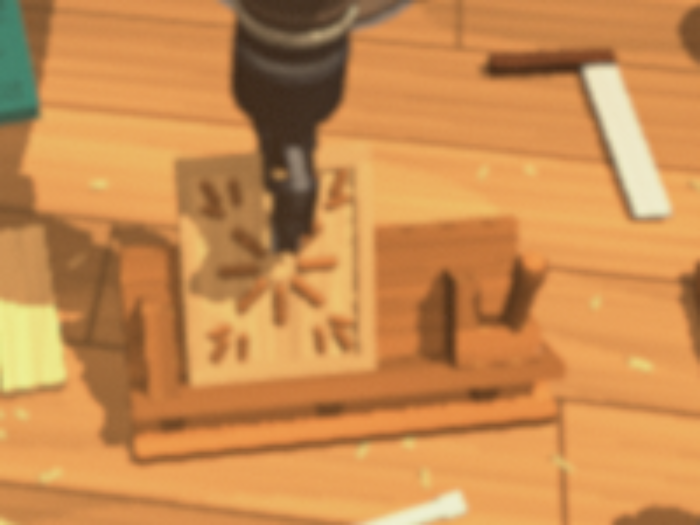

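The panel leans on the rest carved face out, beside the cheek, with the front finger before the rosette. All 10 views are used, so I'll rely on numbers from here. Next is a gentle press with the front fingertip.

>>> carry_out:
  moves: [0.53,-0.008,-0.002,-0.003,0,0.53,-0.004,-0.001,0,0,0.53,0,0,0,0]

```text
time: 12.25
eef_pos: [0.4687, -0.001, 0.1335]
eef_rot: [-0.0, 0.788, -0.615, 0.0]
contact_force: [0.3, -0.2, 0.2]
grip_width: 0.766
gripper_force: 0.0
```

>>> carry_out:
  moves: [0.53,-0.003,-0.0008,0,0,0.53,0,0,0,0]

```text
time: 12.45
eef_pos: [0.4674, -0.0013, 0.1334]
eef_rot: [-0.0, 0.788, -0.615, 0.0]
contact_force: [0.6, -0.8, -0.4]
grip_width: 0.761
gripper_force: 0.0
```

>>> carry_out:
  moves: [0.53,-0.003,-0.0008,0,0,0.53,0,0,0,0]

```text
time: 12.65
eef_pos: [0.4657, -0.0017, 0.1333]
eef_rot: [0.0, 0.788, -0.615, -0.0]
contact_force: [0.2, 0.1, 0.5]
grip_width: 0.763
gripper_force: 0.0
```

>>> carry_out:
  moves: [0.53,-0.003,-0.0008,0,0,0.53,0,0,0,0]

```text
time: 12.85
eef_pos: [0.4649, -0.002, 0.1336]
eef_rot: [-0.001, 0.788, -0.615, 0.0]
contact_force: [2.8, 1.2, 0.2]
grip_width: 0.768
gripper_force: 1.1
```

>>> carry_out:
  moves: [0.53,-0.003,-0.0008,0,0,0.53,0,0,0,0]

```text
time: 13.05
eef_pos: [0.4637, -0.0024, 0.134]
eef_rot: [-0.001, 0.788, -0.615, 0.001]
contact_force: [3.8, 1.6, 2.9]
grip_width: 0.761
gripper_force: 2.4
```

>>> carry_out:
  moves: [0.53,0.001,0.0003,0,0,0.53,0,0,0,0,0.53,0,0,0,0]

```text
time: 13.35
eef_pos: [0.464, -0.0022, 0.1338]
eef_rot: [-0.001, 0.788, -0.615, 0.001]
contact_force: [5.0, 1.8, 4.4]
grip_width: 0.765
gripper_force: 3.3
```

>>> carry_out:
  moves: [1,0.004,0.001,0,0,1,0.004,0.001,0,0,1,0,0,0.02,0,1,0,0,0.05,0,1,0,0,0.08,0,1,0,0,0.08,0,1,0,0,0.08,0,1,0,0,0.08,0]

```text
time: 14.15
eef_pos: [0.4665, -0.0015, 0.3303]
eef_rot: [0.0, 0.788, -0.615, -0.0]
contact_force: [1.8, -0.4, 0.2]
grip_width: 0.999
gripper_force: 0.0
```

```bash
python3 -c "
from h import *
plan()
i=cams.get_image('scene')[:,:,::-1].copy();cv2.imwrite('pics/s8.png',i)
S=pose('scene')
# edges of the panel: left/right sides along image rows, bottom along columns
gr=cv2.GaussianBlur(i,(3,3),0)
for py in(-.005,):
  for n,(x,z) in {'b':(.0647,.0503),'m':(.016,.12),'t':(-.0328,.1896)}.items():
    print(n,[proj(S,g(x,py+d,z)).round(1) for d in(-.07,.07)])
hsv=cv2.cvtColor(gr,cv2.COLOR_BGR2HSV)
for r in(205,212,220): print(r,[ (c,*hsv[r,c]) for c in list(range(244,262,1))],'|',[(c,*hsv[r,c]) for c in range(296,312)])
for c in(265,290): print(c,[(r,*hsv[r,c]) for r in range(218,240)])
" | sed 's/np.uint8(\([0-9]*\))/\1/g'
```

```text
now rest [-3.060e-02  3.000e-04  3.303e-01] tool-y yaw-TH -179.98 J [-0.    0.04  0.08  1.62 -0.   -1.82] t 14.15 F [ 1.8 -0.4  0.2] w 0.999
b [array([253.5, 230.5]), array([306.4, 225.7])]
m [array([251.4, 199.5]), array([305.8, 194.9])]
t [array([249.2, 166.7]), array([305.1, 162.4])]
205 [(244, 13, 175, 195), (245, 13, 175, 195), (246, 13, 174, 193), (247, 13, 174, 185), (248, 13, 173, 168), (249, 13, 172, 148), (250, 14, 170, 138), (251, 14, 161, 147), (252, 15, 154, 176), (253, 16, 148, 210), (254, 16, 145, 229), (255, 17, 142, 234), (256, 18, 139, 235), (257, 19, 133, 235), (258, 21, 130, 235), (259, 21, 128, 235), (260, 21, 129, 235), (261, 20, 131, 235)] | [(296, 20, 130, 235), (297, 20, 132, 235), (298, 19, 136, 235), (299, 18, 138, 231), (300, 17, 142, 217), (301, 16, 144, 203), (302, 16, 146, 208), (303, 16, 145, 225), (304, 17, 144, 234), (305, 17, 144, 233), (306, 16, 150, 226), (307, 14, 161, 214), (308, 13, 172, 202), (309, 13, 175, 195), (310, 13, 176, 194), (311, 13, 177, 194)]
212 [(244, 13, 176, 199), (245, 13, 175, 194), (246, 13, 175, 189), (247, 13, 175, 186), (
[... 1587 characters left out ...]
), (229, 15, 152, 222), (230, 14, 165, 209), (231, 13, 173, 200), (232, 13, 176, 198), (233, 13, 176, 199), (234, 13, 176, 200), (235, 13, 176, 198), (236, 13, 176, 190), (237, 13, 175, 176), (238, 13, 174, 160), (239, 13, 175, 153)]
290 [(218, 15, 153, 188), (219, 16, 150, 196), (220, 16, 146, 206), (221, 17, 144, 218), (222, 17, 143, 228), (223, 17, 142, 233), (224, 17, 142, 235), (225, 17, 144, 234), (226, 16, 148, 228), (227, 15, 156, 216), (228, 14, 168, 204), (229, 13, 174, 199), (230, 13, 176, 200), (231, 13, 176, 201), (232, 13, 176, 201), (233, 13, 175, 195), (234, 13, 175, 179), (235, 13, 174, 154), (236, 13, 171, 134), (237, 13, 173, 131), (238, 13, 175, 150), (239, 13, 176, 187)]
```

The numbers confirm the panel is seated: bottom edge within about 0.3 px of the prediction, sides within about 1 px, y≈-4 mm. Next is the jaw post.

```bash
python3 -c "
from h import *
print(toR([.5064,.1837,.156]))
plan((.053,.170,.27),(.053,.170,.101))"
```

```text
[0.05302655 0.17032861 0.156     ]
now rest [-0.0294  0.      0.3365] tool-y yaw-TH -179.98 J [-0.    0.03  0.09  1.62 -0.   -1.82] t 14.2 F [-0.8  0.7  3.6] w 0.999
(0.053, 0.17, 0.27) delta units [ 0.0776  0.3698 -0.1329] m 0.2
(0.053, 0.17, 0.101) delta units [ 0.     0.    -0.338] m 0.169
```

>>> carry_out:
  moves: [0.06,0.0155,0.074,-0.0266,0,0.06,0.0155,0.074,-0.0266,0,0.06,0.0155,0.074,-0.0266,0,0.06,0.0155,0.074,-0.0266,0,0.06,0.0155,0.074,-0.0266,0,0.06,0,0,0,0,0.06,0,0,0,0]

```text
time: 14.9
eef_pos: [0.5055, 0.184, 0.2613]
eef_rot: [0.001, 0.789, -0.615, -0.0]
contact_force: [-0.1, 0.2, 0.3]
grip_width: 0.527
gripper_force: 0.0
```

```bash
python3 -c "
from h import *
plan((.053,.17,.101))
s=read_state();i=cams.get_image('wrist')[:,:,::-1];cv2.imwrite('pics/w9.png',i);W=pose('wrist',s)
u=proj(W,g(.053,.170,.156));print('knob top pred px',u.round(1))
u=u.astype(int);c=cv2.resize(i[u[1]-45:u[1]+45,u[0]-45:u[0]+45],None,fx=4,fy=4,interpolation=cv2.INTER_CUBIC)
gr=cv2.cvtColor(c,cv2.COLOR_BGR2GRAY)
h=cv2.HoughCircles(cv2.medianBlur(gr,7),cv2.HOUGH_GRADIENT_ALT,1.5,20,param1=150,param2=.6,minRadius=40,maxRadius=110)
print(None if h is None else [( (a/4+u[0]-45).round(1),(b/4+u[1]-45).round(1),(r/4).round(1),toR(onz(W,(a/4+u[0]-45,b/4+u[1]-45),.156)).round(4)) for a,b,r in h[0]])
print('expected r',275*.012/ (W[1][2,3]-.156))
"
```

```text
now rest [0.0522 0.1708 0.2613] tool-y yaw-TH -179.88 J [ 0.35  0.16  0.06  1.48 -0.   -1.47] t 14.9 F [-0.1  0.2  0.3] w 0.527
(0.053, 0.17, 0.101) delta units [ 0.002  -0.0012 -0.3205] m 0.16
knob top pred px [252.9 192.2]
[(np.float64(251.6), np.float64(187.9), np.float32(11.6), array([0.0542, 0.1658, 0.156 ]))]
expected r 13.317190087390989
```

>>> carry_out:
  moves: [0.06,0.005,-0.0055,0,0,0.06,0,0,-0.06,0,0.06,0,0,-0.06,0,0.06,0,0,-0.06,0]

```text
time: 15.35
eef_pos: [0.5091, 0.1795, 0.172]
eef_rot: [-0.001, 0.788, -0.616, 0.001]
contact_force: [-0.0, 0.2, -0.6]
grip_width: 0.529
gripper_force: 0.0
```

>>> carry_out:
  moves: [0.06,0,0,-0.04,0,0.06,0,0,-0.04,0,0.06,0,0,-0.04,0,0.06,0,0,-0.02,0,0.06,0,0,0,0]

```text
time: 15.85
eef_pos: [0.508, 0.1796, 0.1011]
eef_rot: [0.001, 0.788, -0.616, -0.0]
contact_force: [1.1, -0.8, -0.5]
grip_width: 0.528
gripper_force: 0.0
```

>>> carry_out:
  moves: [-1,0,0,0,0,-1,0,0,0,0,-1,0,0,0,0,-1,0,0,0,0,-1,0,0,0,0]

```text
time: 16.35
eef_pos: [0.5069, 0.1801, 0.1032]
eef_rot: [0.001, 0.788, -0.615, -0.001]
contact_force: [-9.9, -3.0, 7.0]
grip_width: 0.251
gripper_force: 58.2
```

```bash
python3 -c "
from h import *
plan()"
```

```text
now rest [0.0526 0.1667 0.1032] tool-y yaw-TH -179.98 J [ 0.34  0.18 -0.26  1.14 -0.   -1.47] t 16.35 F [-9.9 -3.   7. ] w 0.251
```

The post is gripped (21 mm). Sliding the jaw towards the panel.

>>> carry_out:
  moves: [-1,-0.0002,-0.0062,0.002,0,-1,0.0027,-0.0107,0,0,-1,0.0027,-0.0107,0,0,-1,0.0027,-0.0107,0,0,-1,0.0027,-0.0107,0,0,-1,0.0027,-0.0107,0,0,-1,0.0027,-0.0107,0,0,-1,0.0027,-0.0107,0,0]

```text
time: 17.15
eef_pos: [0.5169, 0.1401, 0.1033]
eef_rot: [0.0, 0.788, -0.615, -0.001]
contact_force: [-5.9, 0.7, 0.8]
grip_width: 0.252
gripper_force: 59.0
```

```bash
python3 -c "
from h import *
plan()"
```

```text
now rest [0.0526 0.1255 0.1033] tool-y yaw-TH -179.96 J [ 0.26  0.18 -0.26  1.13  0.   -1.55] t 17.15 F [-5.9  0.7  0.8] w 0.252
```

>>> carry_out:
  moves: [-1,0.0011,-0.0058,0,0,-1,0.0014,-0.0058,0,0,-1,0.0014,-0.0058,0,0,-1,0.0014,-0.0058,0,0,-1,0,0,0,0]

```text
time: 17.65
eef_pos: [0.5199, 0.1282, 0.1033]
eef_rot: [0.0, 0.788, -0.615, -0.0]
contact_force: [-5.6, -0.7, -0.0]
grip_width: 0.251
gripper_force: 59.0
```

>>> carry_out:
  moves: [-1,0.001,-0.004,0,0,-1,0.001,-0.004,0,0,-1,0,0,0,0]

```text
time: 17.95
eef_pos: [0.5208, 0.1245, 0.1033]
eef_rot: [0.0, 0.788, -0.615, -0.001]
contact_force: [-5.1, -0.4, -0.6]
grip_width: 0.255
gripper_force: 59.0
```

>>> carry_out:
  moves: [-1,0.001,-0.004,0,0,-1,0,0,0,0]

```text
time: 18.15
eef_pos: [0.5212, 0.1228, 0.1033]
eef_rot: [0.0, 0.788, -0.615, -0.001]
contact_force: [-5.7, 1.3, 1.3]
grip_width: 0.251
gripper_force: 59.0
```

```bash
python3 -c "
from h import *
plan()"
```

```text
now rest [0.0527 0.1077 0.1033] tool-y yaw-TH -179.96 J [ 0.23  0.18 -0.26  1.13  0.   -1.59] t 18.15 F [-5.7  1.3  1.3] w 0.251
```

>>> carry_out:
  moves: [-1,0.001,-0.004,0,0,-1,0,0,0,0]

```text
time: 18.35
eef_pos: [0.5217, 0.1208, 0.1033]
eef_rot: [0.0, 0.788, -0.615, -0.001]
contact_force: [-6.4, 2.1, 0.9]
grip_width: 0.249
gripper_force: 59.0
```

>>> carry_out:
  moves: [-1,0.001,-0.004,0,0,-1,0,0,0,0]

```text
time: 18.55
eef_pos: [0.5222, 0.1189, 0.1033]
eef_rot: [0.0, 0.788, -0.615, -0.001]
contact_force: [-5.4, 2.4, 0.2]
grip_width: 0.254
gripper_force: 59.0
```

>>> carry_out:
  moves: [-1,0.0005,-0.002,0,0,-1,0,0,0,0]

```text
time: 18.75
eef_pos: [0.5224, 0.118, 0.1033]
eef_rot: [0.0, 0.788, -0.615, -0.001]
contact_force: [-6.2, 1.8, 0.6]
grip_width: 0.25
gripper_force: 59.0
```

>>> carry_out:
  moves: [-1,0.0005,-0.002,0,0,-1,0,0,0,0]

```text
time: 18.95
eef_pos: [0.5227, 0.117, 0.1033]
eef_rot: [0.0, 0.788, -0.615, -0.001]
contact_force: [-5.9, 2.9, 0.6]
grip_width: 0.255
gripper_force: 59.0
```

>>> carry_out:
  moves: [-1,0.0005,-0.002,0,0,-1,0,0,0,0]

```text
time: 19.15
eef_pos: [0.5229, 0.116, 0.1034]
eef_rot: [0.0, 0.788, -0.615, -0.001]
contact_force: [-6.9, 2.6, 0.3]
grip_width: 0.252
gripper_force: 59.0
```

>>> carry_out:
  moves: [-1,0.0005,-0.002,0,0,-1,0,0,0,0]

```text
time: 19.35
eef_pos: [0.5232, 0.1151, 0.1034]
eef_rot: [-0.0, 0.788, -0.615, -0.001]
contact_force: [-6.1, 2.8, -0.1]
grip_width: 0.251
gripper_force: 59.0
```

>>> carry_out:
  moves: [-1,0.0005,-0.002,0,0,-1,0,0,0,0]

```text
time: 19.55
eef_pos: [0.5232, 0.1151, 0.1033]
eef_rot: [-0.001, 0.789, -0.615, -0.002]
contact_force: [-7.3, 7.1, 1.3]
grip_width: 0.254
gripper_force: 59.0
```

>>> carry_out:
  moves: [-1,0.0005,-0.002,0,0,-1,0,0,0,0]

```text
time: 19.75
eef_pos: [0.5232, 0.1151, 0.1034]
eef_rot: [-0.001, 0.789, -0.615, -0.003]
contact_force: [-8.3, 10.7, 0.1]
grip_width: 0.254
gripper_force: 59.0
```

The jaw has stopped at y≈55 with about 12 N, so the panel is snug. I'll ease off, open and leave upward.

>>> carry_out:
  moves: [-1,-0.0006,0.0024,0,0,-1,0,0,0,0,0.06,0,0,0,0,0.06,0,0,0,0,0.06,0,0,0,0,0.06,0,0,0,0]

```text
time: 20.35
eef_pos: [0.5248, 0.1138, 0.1032]
eef_rot: [-0.0, 0.788, -0.616, 0.0]
contact_force: [-0.2, -0.3, 0.2]
grip_width: 0.53
gripper_force: 0.0
```

>>> carry_out:
  moves: [0.06,0,0,0.02,0,0.06,0,0,0.04,0,0.06,0,0,0.06,0,0.06,0,0,0.08,0,0.06,0,0,0.08,0,0.06,0,0,0.08,0,0.06,0,0,0.08,0,0.06,0,0,0,0]

```text
time: 21.15
eef_pos: [0.5256, 0.1141, 0.3295]
eef_rot: [-0.004, 0.788, -0.615, 0.003]
contact_force: [0.8, 0.2, -0.1]
grip_width: 0.534
gripper_force: 0.0
```

```bash
python3 -c "
from h import *
plan()
i=cams.get_image('scene')[:,:,::-1].copy();cv2.imwrite('pics/s10.png',i)
S=pose('scene')
for n,(x,z) in {'b':(.0647,.0503),'m':(.016,.12),'t':(-.0328,.1896)}.items():
    print(n,[proj(S,g(x,-.015+d,z)).round(1).tolist() for d in(-.07,.07)])
sat=cv2.GaussianBlur(cv2.cvtColor(i,cv2.COLOR_BGR2HSV),(3,3),0)[...,1].astype(int)
for r in(205,220): print(r,'L',list(zip(range(245,256),sat[r,245:256].tolist())),'R',list(zip(range(296,312),sat[r,296:312].tolist())))
for c in(262,285): print(c,list(zip(range(224,234),sat[224:234,c].tolist())))
"
```

```text
now rest [0.0548 0.0981 0.3295] tool-y yaw-TH -179.98 J [ 0.21  0.17  0.22  1.62 -0.   -1.6 ] t 21.15 F [ 0.8  0.2 -0.1] w 0.534
b [[249.6, 230.9], [302.6, 226.0]]
m [[247.5, 199.8], [301.9, 195.2]]
t [[245.2, 167.1], [301.2, 162.7]]
205 L [(245, 176), (246, 176), (247, 171), (248, 161), (249, 151), (250, 145), (251, 141), (252, 141), (253, 144), (254, 146), (255, 147)] R [(296, 140), (297, 143), (298, 146), (299, 147), (300, 148), (301, 149), (302, 151), (303, 160), (304, 172), (305, 178), (306, 178), (307, 177), (308, 177), (309, 176), (310, 176), (311, 177)]
220 L [(245, 175), (246, 176), (247, 177), (248, 174), (249, 165), (250, 154), (251, 146), (252, 145), (253, 148), (254, 149), (255, 150)] R [(296, 157), (297, 154), (298, 149), (299, 147), (300, 147), (301, 149), (302, 151), (303, 158), (304, 169), (305, 176), (306, 177), (307, 177), (308, 177), (309, 177), (310, 177), (311, 177)]
262 [(224, 139), (225, 137), (226, 136), (227, 137), (228, 141), (229, 149), (230, 161), (231, 172), (232, 176), (233, 176)]
285 [(224, 141), (225, 142), (226, 144), (227, 152), (228, 164), (229, 173), (230, 176), (231, 176), (232, 176), (233, 176)]
```

```bash
python3 -c "
from rig import arm
print(arm.hand_in())"
```

```text
the job is handed in; nothing more can be done
None
```

The job is handed in, with no verdict returned: by the final image and force checks the panel sits carved face out and up, snug between cheek and jaw (about 12 N press), and the robot is clear; I couldn't confirm the step 1 hold beyond a fingertip press of about 3–5 N on the seated panel.

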